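# Stack the turned spacer sets on their storage stands

## Task

Put the round brass parts on the post of the red stand and the round aluminium parts on the post of the blue stand: on each, first the flat ring, threaded over the post and lying flat on the base, then the tall bushing over the post, standing squarely on top of the ring. Leave the two hexagonal nuts and the dial bore gauge where they lie, and let go of everything at the end.

Things in the scene. Friction and masses are not known exactly. Their poses are not given: they have to be found in the camera images.
- brass_ring_center (a point): Sizes in mm: flat round yellow brass ring, 60 outside diameter, 30 bore, 20 high, lying flat, with six small dark bolt holes on its faces. The point is its centre, half-way up, on the bore axis; z is the bore axis (up). About 0.35 kg.
- brass_bush_center (a point): Sizes in mm: tall round yellow brass bushing (plain sleeve), 46 outside diameter, 28 bore, 36 high, standing upright, no bolt holes. The point is its centre, half-way up, on the bore axis; z is the bore axis (up). About 0.3 kg.
- alu_ring_center (a point): Sizes in mm: flat round silvery aluminium ring, 60 outside diameter, 30 bore, 20 high, lying flat, with six small dark bolt holes on its faces. The point is its centre, half-way up, on the bore axis; z is the bore axis (up). About 0.12 kg.
- alu_bush_center (a point): Sizes in mm: tall round silvery aluminium bushing (plain sleeve), 46 outside diameter, 28 bore, 36 high, standing upright, no bolt holes. The point is its centre, half-way up, on the bore axis; z is the bore axis (up). About 0.1 kg.
- red_stand: Sizes in mm: fixed storage stand: a round red base disc of 84 diameter and 12 thick, with an upright bare steel post in its middle, 12 diameter, tapered tip, its top 62 above the bench. Origin: centre of the base's underside, on the bench; z up along the post. The rings, bushings, nuts and both stands are on the bench at shuffled places, centres at least 115 apart.
- blue_stand: Sizes in mm: fixed storage stand: a round blue base disc of 84 diameter and 12 thick, with an upright bare steel post in its middle, 12 diameter, tapered tip, its top 62 above the bench. Origin: centre of the base's underside, on the bench; z up along the post. The rings, bushings, nuts and both stands are on the bench at shuffled places, centres at least 115 apart.
- brass_nut_center (a point): Sizes in mm: hexagonal yellow brass nut, 50 across flats, hexagonal hole, 28 high, lying flat; loose, a bystander. The point is its centre, half-way up; x is square to a flat.
- alu_nut_center (a point): Sizes in mm: hexagonal silvery aluminium nut, 50 across flats, hexagonal hole, 28 high, lying flat; loose, a bystander. The point is its centre, half-way up; x is square to a flat.
- gauge_center (a point): Sizes in mm: loose dial bore gauge lying along y on the bench at the far side of the work, about 225 long, 48 wide at its white dial and 19 high; a bystander. The point is about the middle of its length, 9 above the bench; y runs along it towards the dial.
Mind the look-alikes: they are no part of the job. What is shaped like the part that bears alu_bush_center but pink or purple is not meant. What is shaped like the part that bears brass_bush_center but purple is not meant.

How it is judged:
By the outcome, as a careful person would: the job done as asked, in the order asked, and still so for the second after the job is handed in, with the robot touching nothing.
It also fails if it takes over 99 s, if anything falls off the work surface, if the arm or the gripper's body presses on something with over 40 N, if the wrist force passes 120 N, or if a joint passes its speed limit or range.

## Robot

A 6-joint arm with a two-finger parallel gripper is mounted at the origin on the work surface. World frame = base frame: x ahead of the robot, y to its left, z up, the work surface at z = 0. Lengths are in mm, angles in rad, forces in N, time in s.
With the tool pointing down it reaches from about 275 to 1000 mm from the base axis. Payload 8.4 kg.
Tool frame: the origin (TCP) lies at the very end of the fingers, on their centre line; the grasp point (between the pads) lies 19 mm behind it; z points along the fingers, y is the direction in which the jaws open and shut (so a half turn about z gives the same grasp; the last joint's range is limited). The gripper opens to 85 mm and grips with 20 to 120 N. Pads are 22 mm wide; open, the fingers measure 114 mm over their backs; the gripper's body (76 mm by 85 mm) begins 54 mm behind the grasp point. The pads swing forward as they close: fully open they stand 13 mm farther back than shut.
Start: joints at [-1.284, 0.353, 1.633, -0, 1.155, -0.002], TCP at [178, -599.119, 231.281] pointing down, gripper open.
Joint ranges: [-2.63, 2.63], [-0.92, 2.1], [0.06, 2.66], [-1.3, 4.44], [0, 2.69], [-3.02, 3.02]. Speed limits (rad/s): [2.22, 2.22, 2.79, 3.14, 3.14, 3.14].

## Interface

Orientations are given as [roll, pitch, yaw] about the fixed x, y, z axes, in that order (R = Rz(yaw) Ry(pitch) Rx(roll)).
In Python, from rig import sense, grab_frame, get_calibration, sign_off, boxes_of, trace gives the robot as it stands.
- The arm moves only by the tool servo_tool, never from a script. Its argument "rows" is a list of rows, each a list of 3 entries, a list of its own where there are three numbers: the finger opening in mm, from 0 to 85.4, then the shift along the tool's x, y, z in mm, then the turn, a rotation vector about the tool's x, y, z in degrees. A call has 1 to 8 rows; each row shifts and turns the commanded pose from where the row before left it, along the tool's axes as they then stand; what a row does not reach is not made up. A row lasts 1/8 s, in which the tool goes at most 62.5 mm and 10.7 degrees, less where a joint would pass 70% of its speed; a pose out of reach is approached as far as the arm can. A call is refused whole if a number of a shift passes 62.5 or a number of a turn 10.7, either way. A call with a gripper value outside its range is refused whole. The fingers move at their own pace and stop on an object; "force" is the grip in N (left out, the last holds). Time passes only in rows, so rows that do not move let the fingers close. It gives the time, the measured TCP pose, the force and the opening at its end, in the units of the state.
- sense(): the state, without advancing time (a new reading comes with each control period).
- grab_frame(name): name is "scene" or "side" or "wrist"; returns the picture (480x640x3 uint8, blue, green, red); there is no depth.
- get_calibration(name): a dict with "intrinsics" (3x3 intrinsics, pixels), "k1" (the pictures are not rectified: a ray, as slopes to the right and down, at radius r is drawn at 1 + k1 r^2 times it, then the intrinsics apply), "world_to_cam" (4x4, takes a point from world to camera coordinates). Camera axes: x right, y down, z forward; pixel columns grow to the right and rows downward; lengths in mm; the calibration is good to about 2 mm. A picture is of the moment at which its call begins: read the wrist's pose just before it. get_calibration takes no time and is no camera call; for the wrist camera it gives the pose at the moment of the call.
- sign_off(): hands the job in, once; it reports no verdict.
Trained networks look in the newest picture that a camera, given by its name, has taken for a name from the list of things; names that differ only in an ending like _2 or _b are one class to them, and where a whole thing is asked for, a point or a joint stands for the part that bears it (a point fixed in the world has none). Each returns a list of dicts, best first, with "conf" (0 to 1); they miss things now and then, are a little off and sometimes report something else, mostly with a low value. They report only what shows in the picture. A call takes as long as a camera call. They do not tell look-alikes from the thing itself.
- boxes_of(camera, thing): "centre" ([x, y, z] in mm, in the coordinates of the camera as it stood for that picture, good to about 4 mm: the middle of the surface that is visible of it).
- trace(camera, thing): "mask" (480x640 bool, what is visible of it).
The state is a dict: "clock": time; "qpos": joint angles; "qvel": joint speeds; "joint_efforts": joint torques, N m; "eef_pos": TCP position; "tcp_rot": TCP orientation; "contact_force": force on the tool from outside, world axes, zero at the start; "wrist_torque": the same for the moment, N m; "opening": opening from 0.0 (shut) to 1.0 (fully open).
Only numpy, scipy, OpenCV 4.12 (cv2) and the standard library are available. Lean on these libraries where they do the work, as an engineer would, in place of code of your own. Each camera call takes 0.05 s, during which the arm holds its last target. There are 200 camera calls.

## Working session

There is one attempt and no reset: what is moved stays moved. The work goes in short steps, Python scripts to look and compute and a tool call to move; the robot and the scene stay as the last step left them, time stands still between calls to the robot, and variables do not carry over. Pictures are saved under pics/ and viewed, about 12 in all and at most 16, crops included, and the job is handed in when it is done.

Besides the shell and the picture viewer there is one more tool, called after "Emit:" as a command line: name --argument value ..., lists and objects as JSON in quotes. servo_tool: Moves the arm, as the interface text tells. Its arguments: {"type":"object","properties":{"rows":{"type":"array","items":{"type":"array"}},"force":{"type":"number"}},"required":["rows"]}

```bash
mkdir -p pics; ls
cat > h.py <<'E'
import numpy as np, cv2
from rig import *
def px(P,c):
    K=np.array(c["intrinsics"]);T=np.array(c["world_to_cam"])
    p=T[:3,:3]@np.array(P,float)+T[:3,3]; s=p[:2]/p[2]; s=s*(1+c["k1"]*(s@s)); return K[:2,:2]@s+K[:2,2]
def ray(uv,z,c):
    K=np.array(c["intrinsics"]);T=np.array(c["world_to_cam"])
    s=np.linalg.solve(K[:2,:2],np.array(uv,float)-K[:2,2]); u=s.copy()
    for _ in range(20): u=s/(1+c["k1"]*(u@u))
    d=T[:3,:3].T@np.array([u[0],u[1],1]); o=-T[:3,:3].T@T[:3,3]
    return o+d*(z-o[2])/d[2]
def w(P,c):
    T=np.array(c["world_to_cam"]); return T[:3,:3].T@(np.array(P)-T[:3,3])
E
python3 - <<'E'
from h import *
np.set_printoptions(precision=1,suppress=True)
for n in ["scene","side","wrist"]:
    im=grab_frame(n); cv2.imwrite(f"pics/{n}0.png",im); c=get_calibration(n)
    print(n,np.array(c["intrinsics"])[0],c["k1"],w([0,0,0],c),np.array(c["world_to_cam"])[:3,:3])
    if n!="wrist":
      for t in ["brass_ring_center","brass_bush_center","alu_ring_center","alu_bush_center","red_stand","blue_stand","brass_nut_center","alu_nut_center","gauge_center"]:
        for b in boxes_of(n,t)[:4]:
            P=w(b["centre"],c); print(t,round(b["conf"],2),P,px(P,c))
print(sense())
E
```

```text
pics
scene [496.7   0.  319.8] -0.09985330147127838 [1088.   401.1  568.6] [[-0.7  0.8  0. ]
 [ 0.5  0.4 -0.8]
 [-0.6 -0.5 -0.6]]
brass_ring_center 0.71 [ 440.4 -233.    23.6] [291.6 181.3]
brass_bush_center 0.84 [608.7  30.4  28.1] [337.8 274.6]
brass_bush_center 0.83 [622.2 124.7  29.9] [380.3 305.5]
brass_bush_center 0.17 [ 618.4 -267.8   28.1] [215.3 208.9]
alu_ring_center 0.87 [449.4 -81.8  23.4] [344.9 209.9]
alu_bush_center 0.62 [ 616.9 -272.1   30.7] [214.2 206.7]
alu_bush_center 0.56 [ 537.2 -316.5   22.1] [230.9 186.2]
alu_bush_center 0.56 [ 693.4 -240.9   26.8] [192.9 232.5]
red_stand 0.89 [424.5 256.4  15. ] [512.8 284.4]
blue_stand 0.74 [612.6 300.3  16.6] [486.5 367.7]
brass_nut_center 0.58 [606.1 -82.2  28.2] [288.9 245.4]
alu_nut_center 0.71 [453.9  92.2  25.5] [420.4 247. ]
alu_nut_center 0.5 [427.7 256.1  14.3] [511.7 285.7]
gauge_center 0.78 [730.3  60.8  14.6] [301.2 331.9]
side [461.4   0.  311. ] -0.0897265802905962 [ 367.5 -493.3  671.4] [[ 0.9 -0.4 -0. ]
 [-0.3 -0.7 -0.7]
 [ 0.2  0.6 -0.8]]
brass_ring_center 0.71 [ 432.4 -243.9   19.1] [292.2 401.7]
brass_ring
[... 509 characters left out ...]
8 [596.7 -89.6  32.8] [350.3 281.3]
alu_nut_center 0.84 [445.3  84.7  27.7] [236.4 237.7]
alu_nut_center 0.55 [ 611.  -292.4   33.8] [418.2 382. ]
gauge_center 0.91 [725.1  28.4  12.7] [383.3 221.5]
wrist [377.    0.  319.3] 0.02517996580416136 [ 256.  -575.4  374.5] [[ 0.3 -1.   0. ]
 [-0.9 -0.3  0.3]
 [-0.3 -0.1 -0.9]]
{'clock': 1.05, 'qpos': array([-1.3,  0.4,  1.6, -0. ,  1.2, -0. ]), 'qvel': array([-0.,  0., -0., -0.,  0.,  0.]), 'joint_efforts': array([ -0. , -60.5, -34.2,   0. ,   0. ,   0. ]), 'eef_pos': array([ 178. , -599.1,  231.3]), 'tcp_rot': array([3.1, 0. , 0.3]), 'contact_force': array([0.6, 0.7, 0.3]), 'wrist_torque': array([-0. , -0.1,  0. ]), 'opening': 1.0001544869973416}
```

View pics/scene0.png

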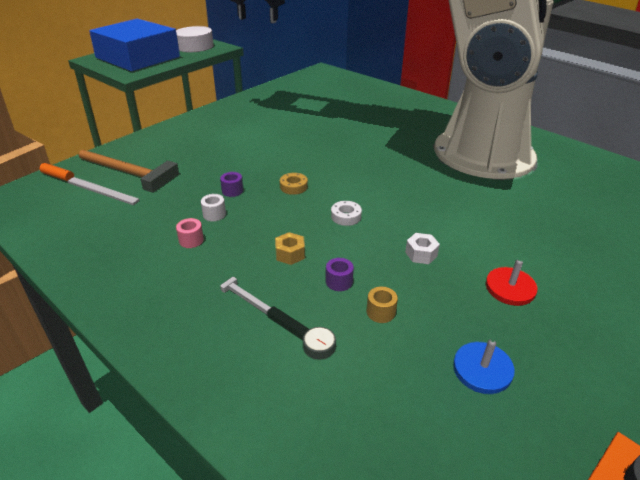

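View pics/side0.png

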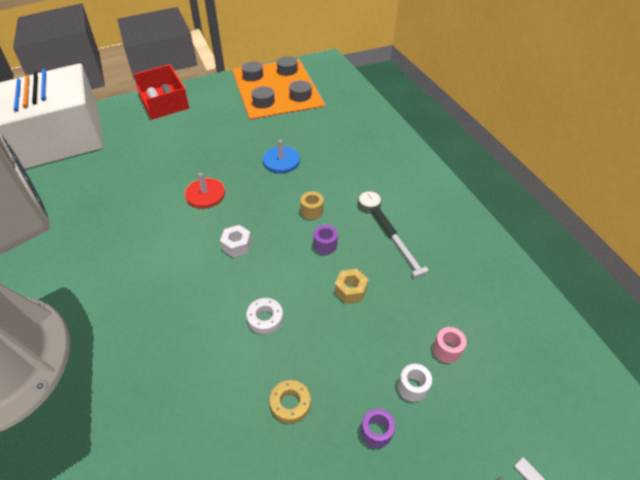

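In the scene view:
- Brass ring at (293,183), alu ring at (346,212).
- Brass bushing at (382,304). Its look-alike is purple, at (340,274), and the brass nut is at (290,247).
- Alu bushing at (213,207). Its look-alikes are pink at (190,233) and purple at (232,184), and the alu nut is at (423,248).
- Red stand at (512,285), blue stand at (485,367).

The side view agrees with this. Next I refine the positions by silhouette.

```bash
cat >> h.py <<'E'
from scipy.optimize import least_squares
def cyl(x,y,r,z0,z1):
    a=np.linspace(0,2*np.pi,40,endpoint=False); return [(x+r*np.cos(t),y+r*np.sin(t),z) for t in a for z in (z0,z1)]
def cent(pts):
    h=cv2.convexHull(np.array(pts,np.float32)); m=cv2.moments(h); return np.array([m["m10"]/m["m00"],m["m01"]/m["m00"]]),m["m00"]
def fit(mask,c,r,z0,z1,guess):
    n,l,s,_=cv2.connectedComponentsWithStats(mask.astype(np.uint8)); k=1+np.argmax(s[1:,4])
    v,u=np.nonzero(l==k); t,A=cent(np.c_[u,v])
    f=lambda p: cent([px(q,c) for q in cyl(p[0],p[1],r,z0,z1)])[0]-t
    s=least_squares(f,guess[:2]); return s.x, A/cent([px(q,c) for q in cyl(*s.x,r,z0,z1)])[1]
G={"brass_ring_center":(436,-238,30,0,20),"alu_ring_center":(446,-86,30,0,20),"brass_bush_center":(604,117,23,0,36),"alu_bush_center":(612,-281,23,0,36),"red_stand":(420,250,42,0,12),"blue_stand":(608,292,42,0,12)}
E
cat > m.py <<'E'
from h import *
np.set_printoptions(precision=1,suppress=True)
ims={}
for n in ["scene","side"]:
    im=grab_frame(n); c=get_calibration(n); hsv=cv2.cvtColor(im,cv2.COLOR_BGR2HSV)
    for t,g in G.items():
        H,S,V=[hsv[...,i].astype(int) for i in range(3)]
        col={"br":(abs(H-20)<9)&(S>90)&(V>60),"al":(S<70)&(V>70),"re":((H<8)|(H>172))&(S>130),"bl":(abs(H-110)<12)&(S>130)}[t[:2]]
        p=px((g[0],g[1],g[4]/2),c); yy,xx=np.mgrid[:480,:640]
        R=max(np.hypot(*(px((g[0]+a,g[1]+b,g[4]/2),c)-p)) for a,b in((g[2]+18,0),(0,g[2]+18)))
        m=col&(np.hypot(xx-p[0],yy-p[1])<R)
        x,q=fit(m,c,*g[2:],g); print(n,t,x,"area ratio",round(q,2))
cv2.imwrite("pics/chk.png",im)
E
python3 m.py
```

```text
scene brass_ring_center [ 426.3 -241.8] area ratio 0.88
scene alu_ring_center [439.2 -86.7] area ratio 0.98
scene brass_bush_center [607.7 117.2] area ratio 0.91
scene alu_bush_center [ 606.2 -290.1] area ratio 1.05
scene red_stand [417.7 252.5] area ratio 0.94
scene blue_stand [604.4 293.9] area ratio 0.97
side brass_ring_center [ 430.6 -237.9] area ratio 0.93
side alu_ring_center [442.8 -83.8] area ratio 1.06
side brass_bush_center [610.3 117.1] area ratio 0.86
side alu_bush_center [ 611.2 -285.2] area ratio 1.08
side red_stand [420. 250.] area ratio 0.9
side blue_stand [606.9 295.3] area ratio 0.92
```

Emit:
servo_tool --rows '[[85,[0,0,0],[0,0,8.2]],[85,[0,0,0],[0,0,8.2]],[85,[30,-40,0],[0,0,0]],[85,[30,-40,0],[0,0,0]],[85,[30,-40,0],[0,0,0]],[85,[30,-40,0],[0,0,0]],[85,[30,-40,0],[0,0,0]],[85,[30,-40,0],[0,0,0]]]'

```text
clock: 2.15
eef_pos: [358.3, -357.4, 231.5]
tcp_rot: [3.141, -0.001, 0.002]
contact_force: [0.3, -0.2, 0.5]
opening: 0.993
```

Emit:
servo_tool --rows '[[85,[24,-40,0],[0,0,0]],[85,[24,-40,0],[0,0,0]],[85,[23,-37,0],[0,0,0]],[85,[0,0,0],[0,0,0]]]'

```text
clock: 2.65
eef_pos: [429.3, -239.4, 231.4]
tcp_rot: [-3.141, -0.001, 0.006]
contact_force: [-0.0, -0.5, 0.2]
opening: 0.998
```

```bash
cat > wr.py <<'E'
import sys
from h import *
np.set_printoptions(precision=1,suppress=True)
t,name=sys.argv[1:3]; z=float(sys.argv[3])  # top height
c=get_calibration("wrist"); s=sense(); im=grab_frame("wrist"); print(s["clock"],s["eef_pos"],s["tcp_rot"])
g=G[t]
m=trace("wrist",t)
for k in m[:2]:
    if k["mask"].any():
        x,q=fit(k["mask"],c,g[2],z-(g[4]-g[3]),z,g); print("mask fit",k["conf"],x,round(q,2))
        e=[px(p,c) for p in cyl(*x,g[2],z-(g[4]-g[3]),z)]
        for p in e: cv2.circle(im,tuple(int(round(v)) for v in p),1,(255,0,255),-1)
cv2.imwrite("pics/"+name,im)
E
python3 wr.py brass_ring_center w1.png 20
```

```text
2.65 [ 429.3 -239.4  231.4] [-3.1 -0.   0. ]
mask fit 0.63 [ 431.9 -237.8] 0.97
```

View pics/w1.png

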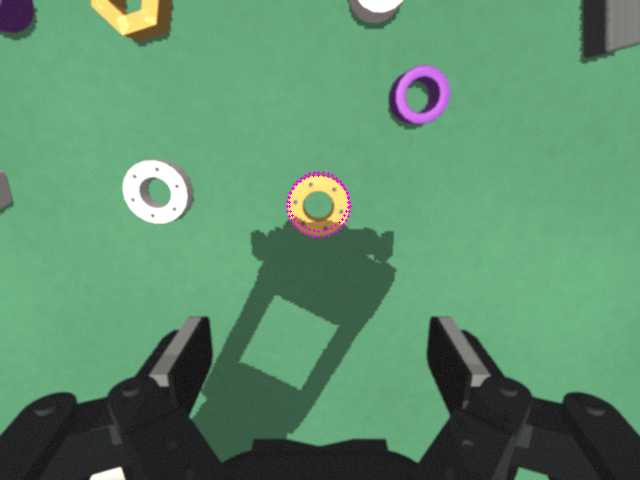

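The view from above shows the brass ring with its bolt holes at (319,205), and the fitted outline matches it. Descending.

Emit:
servo_tool --rows '[[85,[3,-1.5,55],[0,0,0]],[85,[0,0,55],[0,0,0]],[85,[0,0,55],[0,0,0]],[85,[0,0,45],[0,0,0]],[85,[0,0,19],[0,0,0]],[50,[0,0,0],[0,0,0]],[50,[0,0,0],[0,0,0]],[50,[0,0,0],[0,0,0]]]' --force 50

```text
clock: 3.75
eef_pos: [431.6, -240.7, 3.3]
tcp_rot: [3.141, -0.002, 0.002]
contact_force: [-0.0, -0.1, -3.2]
opening: 0.68
```

Emit:
servo_tool --rows '[[50,[0,0,0],[0,0,0]],[50,[0,0,-20],[0,0,0]],[50,[0,0,-50],[0,0,0]],[50,[0,0,-40],[0,0,0]],[50,[0,0,0],[0,0,0]]]'

```text
clock: 4.38
eef_pos: [433.1, -241.1, 115.4]
tcp_rot: [3.138, -0.006, 0.003]
contact_force: [0.3, -0.3, -3.5]
opening: 0.684
```

```bash
python3 wr.py brass_ring_center w2.png 130
```

```text
4.375 [ 433.1 -241.1  115.4] [ 3.1 -0.   0. ]
mask fit 0.55 [ 432.8 -240.6] 0.99
```

View pics/w2.png

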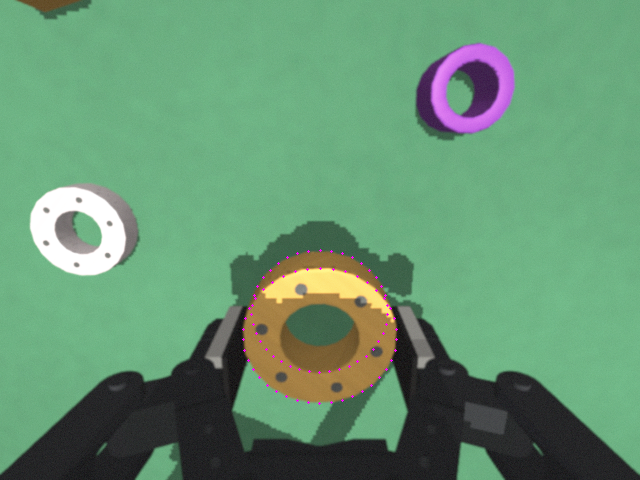

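Ring held flat, its centre at the TCP, and the wrist force matches 0.35 kg. Moving to the red stand.

Emit:
servo_tool --rows '[[50,[0,-40,0],[0,0,0]],[50,[-2,-60,0],[0,0,0]],[50,[-2,-60,0],[0,0,0]],[50,[-2,-60,0],[0,0,0]],[50,[-2,-60,0],[0,0,0]],[50,[-2,-60,0],[0,0,0]],[50,[-2,-60,0],[0,0,0]],[50,[-2,-60,0],[0,0,0]]]'

```text
clock: 5.48
eef_pos: [414.5, 221.5, 110.7]
tcp_rot: [3.14, 0.002, 0.003]
contact_force: [0.7, 0.5, -2.9]
opening: 0.676
```

Emit:
servo_tool --rows '[[50,[0,-30,0],[0,0,0]],[50,[0,0,0],[0,0,0]],[50,[0,0,0],[0,0,0]]]'

```text
clock: 5.85
eef_pos: [414.7, 249.0, 110.9]
tcp_rot: [3.14, 0.003, 0.003]
contact_force: [-0.5, -0.0, -3.5]
opening: 0.68
```

```bash
cat > st.py <<'E'
import sys
from h import *
np.set_printoptions(precision=1,suppress=True)
c=get_calibration("wrist"); s=sense(); im=grab_frame("wrist"); print(s["clock"],s["eef_pos"],s["tcp_rot"])
x,y=G[sys.argv[1]][:2]
for t in boxes_of("wrist",sys.argv[1])[:1]: print(t["conf"],w(t["centre"],c))
for z in (12,62):
    for r in ((42,) if z==12 else (6,2)):
        for p in cyl(x,y,r,z,z): cv2.circle(im,tuple(int(round(v)) for v in px(p,c)),1,(255,0,255),-1)
cv2.imwrite("pics/"+sys.argv[2],im)
E
sed -i 's/"red_stand":(420,250/"red_stand":(419,251/;s/"blue_stand":(608,292/"blue_stand":(606,294.5/' h.py
python3 st.py red_stand w3.png
```

```text
5.85 [414.7 249.  110.9] [3.1 0.  0. ]
0.81 [433.5 253.2  14.9]
```

View pics/w3.png

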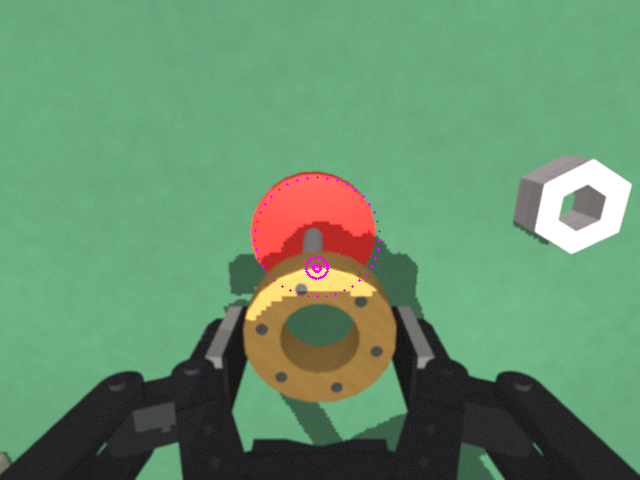

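The picture shows the disc at (315,235), about 3 mm farther in x and 1 mm in y than predicted, so the stand is at about (422,252). Correcting and lowering.

Emit:
servo_tool --rows '[[50,[7.3,-2.5,0],[0,0,0]],[50,[0,0,30],[0,0,0]],[50,[0,0,30],[0,0,0]],[50,[0,0,25],[0,0,0]],[50,[0,0,0],[0,0,0]],[50,[0,0,0],[0,0,0]]]'

```text
clock: 6.7
eef_pos: [423.9, 252.6, 28.0]
tcp_rot: [-3.141, -0.001, 0.002]
contact_force: [1.1, 0.1, -3.1]
opening: 0.679
```

Emit:
servo_tool --rows '[[50,[-1.5,0,7],[0,0,0]],[50,[0,0,4],[0,0,0]],[50,[0,0,0],[0,0,0]]]'

```text
clock: 7.08
eef_pos: [421.5, 252.5, 16.2]
tcp_rot: [3.141, 0.0, 0.003]
contact_force: [-0.2, 0.8, -3.8]
opening: 0.682
```

Emit:
servo_tool --rows '[[50,[0,0,1],[0,0,0]],[85,[0,0,0],[0,0,0]],[85,[0,0,0],[0,0,0]],[85,[0,0,0],[0,0,0]],[85,[0,0,-40],[0,0,0]],[85,[0,0,-60],[0,0,0]],[85,[0,0,-60],[0,0,0]],[85,[0,0,0],[0,0,0]]]'

```text
clock: 8.07
eef_pos: [424.3, 254.1, 180.0]
tcp_rot: [-3.137, -0.008, 0.003]
contact_force: [0.3, 0.2, 0.3]
opening: 0.993
```

```bash
python3 wr.py brass_ring_center w4.png 32
```

```text
8.075 [424.3 254.1 180. ] [-3.1 -0.   0. ]
mask fit 0.81 [423.  252.9] 0.96
```

View pics/w4.png

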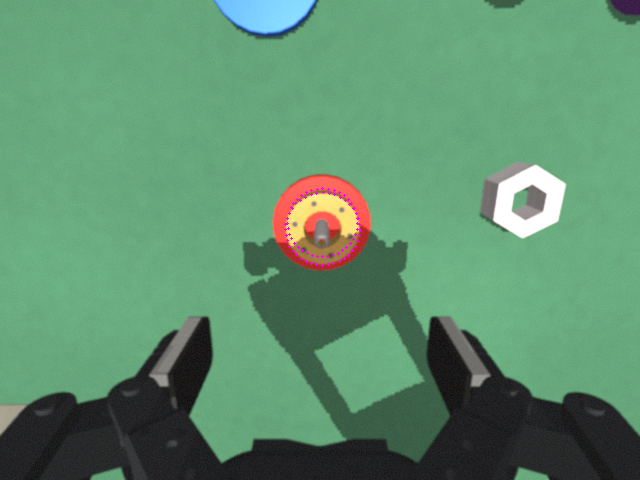

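The brass ring lies flat and centred on the red stand at (321,223). Next is the brass bushing.

Emit:
servo_tool --rows '[[85,[47,34,0],[0,0,0]],[85,[47,34,0],[0,0,0]],[85,[47,34,0],[0,0,0]],[85,[46,34,0],[0,0,0]],[62,[0,0,0],[0,0,0]],[62,[0,0,0],[0,0,0]]]'

```text
clock: 8.93
eef_pos: [607.5, 116.6, 173.1]
tcp_rot: [3.141, 0.004, 0.002]
contact_force: [0.4, 0.3, -0.2]
opening: 0.723
```

```bash
python3 wr.py brass_bush_center w5.png 36
```

```text
8.925 [607.5 116.6 173.1] [3.1 0.  0. ]
mask fit 0.86 [600.7  27.6] 0.92
```

View pics/w5.png

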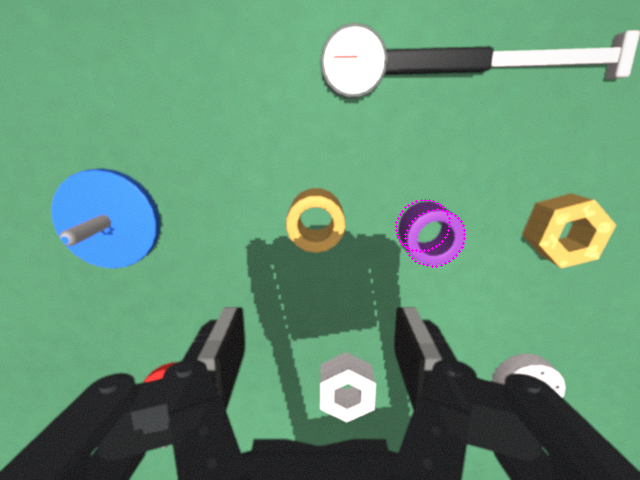

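The network traced the purple look-alike. The brass bushing is at (316,222) and the purple one at (432,235), so I mask by colour instead.

```bash
cat > wc.py <<'E'
import sys
from h import *
np.set_printoptions(precision=1,suppress=True)
t,name=sys.argv[1:3]; z=float(sys.argv[3]); u,v,R=map(float,sys.argv[4:7])
c=get_calibration("wrist"); s=sense(); im=cv2.imread("pics/"+name)if len(sys.argv)>7 else grab_frame("wrist"); g=G[t]
H,S,V=[a.astype(int) for a in cv2.split(cv2.cvtColor(im,cv2.COLOR_BGR2HSV))]
col=(abs(H-20)<9)&(S>90)&(V>50) if t[0]=="b" else (S<70)&(V>60)
yy,xx=np.mgrid[:480,:640]; m=col&(np.hypot(xx-u,yy-v)<R)
print(s["eef_pos"],fit(m,c,g[2],z-g[4]+g[3],z,g),"rim px->",ray((u,v),z,c))
if len(sys.argv)<=7: cv2.imwrite("pics/"+name,im)
E
python3 - <<'E'
from h import *
cv2.imwrite("pics/w5b.png",grab_frame("wrist"))
E
python3 wc.py brass_bush_center w5b.png 36 316 224 45 x
```

```text
[607.7 117.7 174.5] (array([611.5, 120.4]), 0.9456244787110115) rim px-> [612.2 120.8  36. ]
```

Emit:
servo_tool --rows '[[64,[4,-2.8,0],[0,0,0]],[64,[0,0,55],[0,0,0]],[64,[0,0,55],[0,0,0]],[64,[0,0,45],[0,0,0]],[64,[0,0,11],[0,0,0]],[64,[0,0,0],[0,0,0]]]'

```text
clock: 9.82
eef_pos: [613.1, 120.2, 9.6]
tcp_rot: [3.142, 0.0, 0.003]
contact_force: [1.0, -0.4, 0.0]
opening: 0.746
```

Emit:
servo_tool --rows '[[35,[-1,0,2],[0,0,0]],[35,[0,0,0],[0,0,0]],[35,[0,0,0],[0,0,0]],[35,[0,0,0],[0,0,0]],[35,[0,0,-40],[0,0,0]],[35,[0,0,-50],[0,0,0]],[35,[0,0,-30],[0,0,0]],[35,[0,0,0],[0,0,0]]]'

```text
clock: 10.82
eef_pos: [613.9, 120.2, 130.8]
tcp_rot: [-3.14, -0.006, 0.003]
contact_force: [0.6, -0.4, -2.8]
opening: 0.527
```

Emit:
servo_tool --rows '[[35,[-47,-33,0],[0,0,0]],[35,[-48,-33,0],[0,0,0]],[35,[-48,-33,0],[0,0,0]],[35,[-47,-33,0],[0,0,0]],[35,[0,0,0],[0,0,0]],[35,[0,0,0],[0,0,0]]]'

```text
clock: 11.58
eef_pos: [421.4, 251.3, 126.8]
tcp_rot: [3.141, 0.0, 0.004]
contact_force: [0.5, 0.5, -3.7]
opening: 0.522
```

```bash
sed -i 's/"red_stand":(419,251/"red_stand":(423,253/' h.py; python3 st.py red_stand w6.png
python3 - <<'E'
from h import *
c=get_calibration("wrist");s=sense();e=s["eef_pos"];im=cv2.imread("pics/w6.png")
for q in cyl(e[0],e[1],23,e[2]-7.6,e[2]+28.4): cv2.circle(im,tuple(int(round(v)) for v in px(q,c)),1,(255,255,0),-1)
cv2.imwrite("pics/w6b.png",im)
E
```

```text
11.575 [421.4 251.3 126.8] [3.1 0.  0. ]
0.95 [432.  252.2  13.4]
```

View pics/w6b.png

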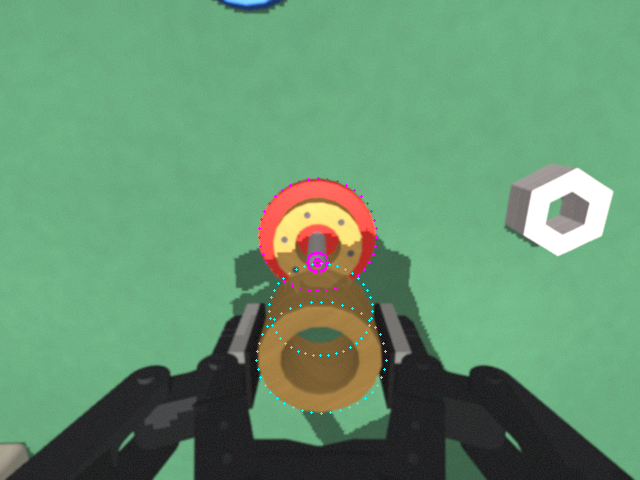

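Bushing and stand outlines both match. Lowering, with a check just above contact.

Emit:
servo_tool --rows '[[35,[1.6,-1.5,20],[0,0,0]],[35,[0,0,30],[0,0,0]],[35,[0,0,22],[0,0,0]],[35,[0,0,8],[0,0,0]],[35,[0,0,0],[0,0,0]],[35,[0,0,0],[0,0,0]]]'

```text
clock: 12.42
eef_pos: [424.0, 253.0, 48.0]
tcp_rot: [-3.141, -0.001, 0.002]
contact_force: [1.1, 0.3, -2.8]
opening: 0.523
```

Emit:
servo_tool --rows '[[35,[-1,0,5],[0,0,0]],[35,[0,0,2],[0,0,0]],[35,[0,0,0],[0,0,0]],[35,[0,0,0],[0,0,0]]]'

```text
clock: 12.92
eef_pos: [422.5, 253.1, 41.7]
tcp_rot: [-3.141, -0.001, 0.003]
contact_force: [-3.5, -2.9, 18.3]
opening: 0.524
```

Emit:
servo_tool --rows '[[35,[0,0,-0.7],[0,0,0]],[64,[0,0,0],[0,0,0]],[64,[0,0,0],[0,0,0]],[64,[0,0,0],[0,0,0]],[64,[0,0,-40],[0,0,0]],[85,[0,0,-60],[0,0,0]],[85,[0,0,-40],[0,0,0]],[85,[0,0,0],[0,0,0]]]'

```text
clock: 13.92
eef_pos: [424.1, 253.9, 184.1]
tcp_rot: [-3.138, -0.005, 0.003]
contact_force: [0.2, 0.8, 0.2]
opening: 0.998
```

Run:
```python
from h import *
a=grab_frame("wrist");cw=get_calibration("wrist");b=grab_frame("side");c=get_calibration("side");d=grab_frame("scene");e=get_calibration("scene")
for im,cc in((a,cw),(b,c),(d,e)):
    for q in cyl(423,253,23,32,68): cv2.circle(im,tuple(int(round(v)) for v in px(q,cc)),0,(255,0,255),-1)
def crop(im,cc,k,s):
    u,v=px((423,253,40),cc).astype(int); return cv2.resize(im[max(v-k,0):v+k,u-k:u+k],(s,s),interpolation=cv2.INTER_CUBIC)
cv2.imwrite("pics/r.png",np.hstack([crop(a,cw,90,260),crop(b,c,40,260),crop(d,e,45,260)]))
print(sense()["eef_pos"])
```

```text
[421.61932699 252.44875861 180.04111782]
```

View pics/r.png

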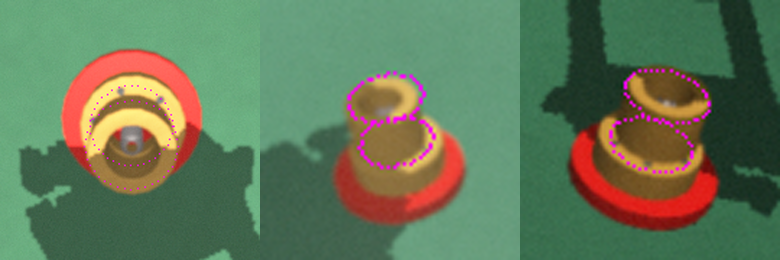

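The brass bushing stands upright at the right height on the ring in all three views. Next is the alu ring.

Emit:
servo_tool --rows '[[85,[4,56,0],[0,0,0]],[85,[4,56,0],[0,0,0]],[85,[4,56,0],[0,0,0]],[85,[4,56,0],[0,0,0]],[85,[3,56,0],[0,0,0]],[85,[3,55,0],[0,0,0]],[85,[0,0,0],[0,0,0]],[85,[0,0,0],[0,0,0]]]'

```text
clock: 15.08
eef_pos: [444.1, -81.9, 179.7]
tcp_rot: [-3.141, 0.003, 0.001]
contact_force: [-0.6, 0.5, 0.0]
opening: 0.998
```

```bash
python3 wr.py alu_ring_center w7.png 20; python3 wc.py alu_ring_center w7c.png 20 320 223 50
```

```text
15.075 [444.1 -81.9 179.7] [-3.1  0.   0. ]
mask fit 0.74 [444.  -83.5] 0.95
[444.6 -81.1 180.2] (array([443.6, -83.4]), 1.014687588036841) rim px-> [444.  -81.1  20. ]
```

View pics/w7.png

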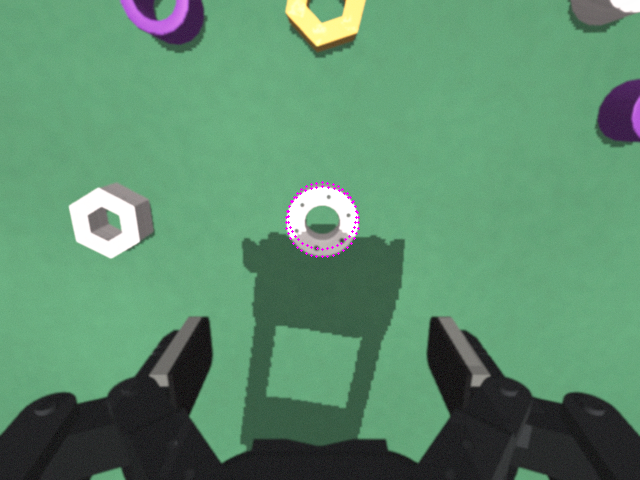

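Alu ring with its bolt holes at (323,220), fitted at (444,-83.5). Grasping.

Emit:
servo_tool --rows '[[85,[-0.5,2,55],[0,0,0]],[85,[0,0,55],[0,0,0]],[85,[0,0,45],[0,0,0]],[85,[0,0,21],[0,0,0]],[85,[0,0,0],[0,0,0]],[50,[0,0,0],[0,0,0]],[50,[0,0,0],[0,0,0]],[50,[0,0,0],[0,0,0]]]'

```text
clock: 16.23
eef_pos: [445.5, -84.0, 6.8]
tcp_rot: [3.141, -0.002, 0.002]
contact_force: [-2.1, 3.2, 12.4]
opening: 0.675
```

Emit:
servo_tool --rows '[[50,[0,0,0],[0,0,0]],[50,[0,0,-40],[0,0,0]],[50,[0,0,-50],[0,0,0]],[50,[0,0,-20],[0,0,0]],[50,[0,0,0],[0,0,0]]]'

```text
clock: 16.85
eef_pos: [446.1, -84.4, 117.3]
tcp_rot: [3.141, -0.005, 0.003]
contact_force: [1.0, -0.2, -2.1]
opening: 0.668
```

Emit:
servo_tool --rows '[[50,[22,-40,0],[0,0,0]],[50,[24,-56,0],[0,0,0]],[50,[24,-56,0],[0,0,0]],[50,[24,-56,0],[0,0,0]],[50,[24,-56,0],[0,0,0]],[50,[24,-56,0],[0,0,0]],[50,[20,-56,0],[0,0,0]],[50,[0,0,0],[0,0,0]]]'

```text
clock: 17.85
eef_pos: [606.1, 296.2, 113.5]
tcp_rot: [-3.141, -0.0, 0.006]
contact_force: [-1.5, -1.0, -2.4]
opening: 0.669
```

Emit:
servo_tool --rows '[[50,[0,0,0],[0,0,0]],[50,[0,0,0],[0,0,0]]]'

```text
clock: 18.1
eef_pos: [604.9, 290.9, 114.3]
tcp_rot: [3.141, 0.001, 0.002]
contact_force: [-0.6, -0.1, -1.6]
opening: 0.666
```

```bash
sed -i 's/"blue_stand":(606,294.5/"blue_stand":(609,296/' h.py; python3 st.py blue_stand w8.png
python3 - <<'E'
from h import *
c=get_calibration("wrist");s=sense();e=s["eef_pos"];im=cv2.imread("pics/w8.png")
for q in cyl(e[0],e[1],30,e[2]-4,e[2]+16): cv2.circle(im,tuple(int(round(v)) for v in px(q,c)),1,(255,255,0),-1)
cv2.imwrite("pics/w8b.png",im)
E
```

```text
18.1 [604.9 290.9 114.3] [3.1 0.  0. ]
0.57 [621.5 290.    8.9]
```

View pics/w8b.png

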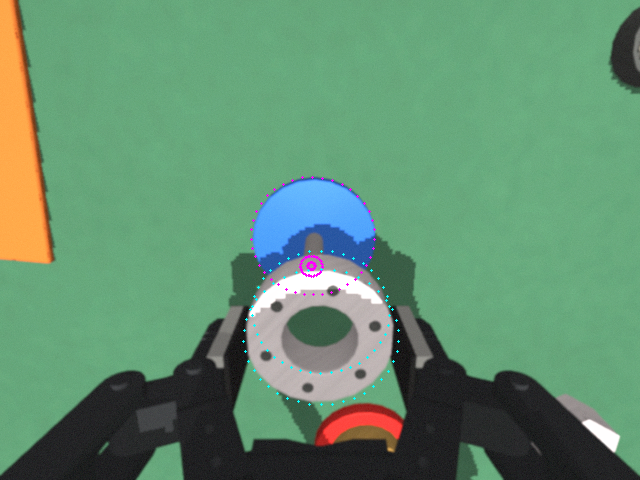

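Held ring and stand line up with the predictions, stand at about (609,295). Lowering.

Emit:
servo_tool --rows '[[50,[4,-4.3,0],[0,0,0]],[50,[0,0,30],[0,0,0]],[50,[0,0,30],[0,0,0]],[50,[0,0,24],[0,0,0]],[50,[0,0,0],[0,0,0]],[50,[0,0,0],[0,0,0]]]'

```text
clock: 18.95
eef_pos: [610.4, 296.8, 32.0]
tcp_rot: [-3.141, -0.001, 0.002]
contact_force: [0.1, -0.7, -1.3]
opening: 0.67
```

Emit:
servo_tool --rows '[[50,[-1,1,8],[0,0,0]],[50,[0,0,3.5],[0,0,0]],[50,[0,0,0],[0,0,0]],[50,[0,0,0],[0,0,0]]]'

```text
clock: 19.45
eef_pos: [608.7, 295.6, 19.7]
tcp_rot: [-3.141, -0.0, 0.003]
contact_force: [-0.0, -0.5, -1.6]
opening: 0.669
```

Emit:
servo_tool --rows '[[50,[0,0,1.5],[0,0,0]],[85,[0,0,0],[0,0,0]],[85,[0,0,0],[0,0,0]],[85,[0,0,0],[0,0,0]],[85,[0,0,-40],[0,0,0]],[85,[0,0,-60],[0,0,0]],[85,[0,0,-60],[0,0,0]],[85,[0,0,0],[0,0,0]]]'

```text
clock: 20.45
eef_pos: [611.6, 297.1, 184.0]
tcp_rot: [-3.137, -0.009, 0.003]
contact_force: [-0.5, -0.6, -0.5]
opening: 0.992
```

```bash
python3 wr.py alu_ring_center w9.png 32
python3 - <<'E'
import cv2; im=cv2.imread("pics/w9.png"); cv2.imwrite("pics/w9c.png",cv2.resize(im[140:320,220:420],None,fx=2,fy=2))
E
```

```text
20.45 [611.6 297.1 184. ] [-3.1 -0.   0. ]
mask fit 0.65 [607.3 296.1] 0.97
```

View pics/w9c.png

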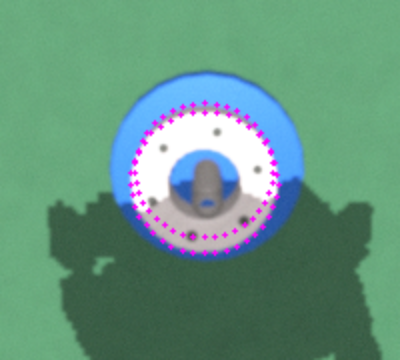

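The alu ring lies flat, threaded on the blue post. Next is the alu bushing.

Emit:
servo_tool --rows '[[70,[0,50,0],[0,0,0]],[70,[0,60,0],[0,0,0]],[70,[0,60,0],[0,0,0]],[70,[0,60,0],[0,0,0]],[70,[0,60,0],[0,0,0]],[70,[0,60,0],[0,0,0]],[70,[0,60,0],[0,0,0]],[70,[0,60,0],[0,0,0]]]'

```text
clock: 21.55
eef_pos: [608.4, -176.0, 175.8]
tcp_rot: [-3.141, 0.003, 0.003]
contact_force: [0.4, 0.1, 0.5]
opening: 0.822
```

Emit:
servo_tool --rows '[[70,[1,60,0],[0,0,0]],[70,[1,50,0],[0,0,0]],[70,[0,0,0],[0,0,0]],[70,[0,0,0],[0,0,0]]]'

```text
clock: 22.05
eef_pos: [611.1, -283.7, 176.0]
tcp_rot: [-3.14, 0.003, 0.002]
contact_force: [1.0, 0.8, 0.4]
opening: 0.815
```

```bash
python3 wr.py alu_bush_center w10.png 36; python3 wc.py alu_bush_center w10c.png 36 320 223 50
```

```text
22.05 [ 611.1 -283.7  176. ] [-3.1  0.   0. ]
mask fit 0.88 [ 695.  -251.5] 0.98
mask fit 0.74 [ 612.4 -284.7] 0.93
[ 611.7 -282.9  177. ] (array([ 612.1, -284.6]), 1.0142472411375447) rim px-> [ 616.4 -282.8   36. ]
```

View pics/w10.png

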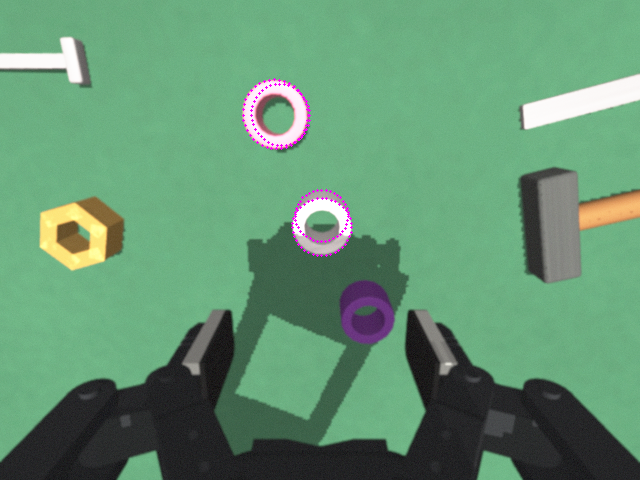

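The silver bushing is the one at (322,223). Pink is at (276,115) and purple at (366,312). Grasping at (612,-284.6).

Emit:
servo_tool --rows '[[70,[0.5,1.6,50],[0,0,0]],[70,[0,0,55],[0,0,0]],[70,[0,0,45],[0,0,0]],[70,[0,0,18],[0,0,0]],[70,[0,0,0],[0,0,0]],[35,[0,0,0],[0,0,0]],[35,[0,0,0],[0,0,0]],[35,[0,0,0],[0,0,0]]]'

```text
clock: 23.2
eef_pos: [614.2, -286.6, 12.5]
tcp_rot: [3.14, -0.004, 0.002]
contact_force: [0.2, 0.8, 7.1]
opening: 0.519
```

Emit:
servo_tool --rows '[[35,[0,0,0],[0,0,0]],[35,[0,0,-40],[0,0,0]],[35,[0,0,-50],[0,0,0]],[35,[0,0,-40],[0,0,0]],[35,[0,0,0],[0,0,0]]]'

```text
clock: 23.82
eef_pos: [615.0, -287.2, 145.1]
tcp_rot: [3.138, -0.007, 0.003]
contact_force: [0.1, 0.2, -1.8]
opening: 0.513
```

Emit:
servo_tool --rows '[[35,[0,-40,0],[0,0,0]],[35,[0,-60,0],[0,0,0]],[35,[0,-60,0],[0,0,0]],[35,[0,-60,0],[0,0,0]],[35,[0,-60,0],[0,0,0]],[35,[0,-60,0],[0,0,0]],[35,[0,-60,0],[0,0,0]],[35,[0,-60,0],[0,0,0]]]'

```text
clock: 24.82
eef_pos: [610.7, 175.8, 139.4]
tcp_rot: [3.141, 0.001, 0.003]
contact_force: [0.6, -1.0, -1.2]
opening: 0.512
```

Emit:
servo_tool --rows '[[35,[-1,-60,0],[0,0,0]],[35,[-1,-55,0],[0,0,0]],[35,[0,0,0],[0,0,0]],[35,[0,0,0],[0,0,0]],[35,[0,0,0],[0,0,0]]]'

```text
clock: 25.45
eef_pos: [609.0, 287.5, 139.7]
tcp_rot: [3.141, 0.001, 0.001]
contact_force: [0.4, -0.0, -0.5]
opening: 0.516
```

```bash
python3 st.py blue_stand w11.png
python3 - <<'E'
from h import *
c=get_calibration("wrist");s=sense();e=s["eef_pos"];im=cv2.imread("pics/w11.png")
for q in cyl(e[0],e[1],23,e[2]-9.5,e[2]+26.5): cv2.circle(im,tuple(int(round(v)) for v in px(q,c)),1,(255,255,0),-1)
for q in cyl(608,296,30,32,32): cv2.circle(im,tuple(int(round(v)) for v in px(q,c)),1,(0,0,255),-1)
cv2.imwrite("pics/w11b.png",im)
E
```

```text
25.45 [609.  287.5 139.7] [3.1 0.  0. ]
0.95 [617.5 290.3  11.8]
```

View pics/w11b.png

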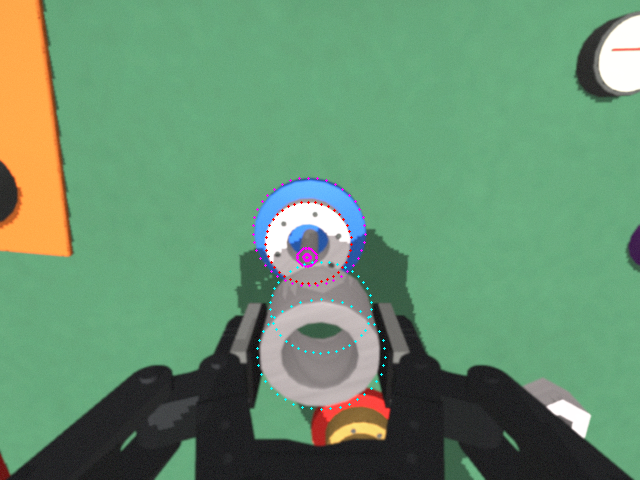

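Outlines match. The bushing bottom is about 12.5 mm below the TCP. Lowering.

Emit:
servo_tool --rows '[[35,[-0.5,-7.5,0],[0,0,0]],[35,[0,0,30],[0,0,0]],[35,[0,0,30],[0,0,0]],[35,[0,0,24],[0,0,0]],[35,[0,0,0],[0,0,0]],[35,[0,0,0],[0,0,0]]]'

```text
clock: 26.3
eef_pos: [609.2, 296.8, 56.9]
tcp_rot: [-3.141, -0.001, 0.002]
contact_force: [0.5, 0.4, -1.4]
opening: 0.515
```

Emit:
servo_tool --rows '[[35,[-1,0.7,6],[0,0,0]],[35,[0,0,4],[0,0,0]],[35,[0,0,0],[0,0,0]],[35,[0,0,0],[0,0,0]]]'

```text
clock: 26.8
eef_pos: [607.7, 295.8, 46.1]
tcp_rot: [-3.141, -0.0, 0.003]
contact_force: [0.0, -0.0, -0.0]
opening: 0.512
```

Emit:
servo_tool --rows '[[35,[0,0,1.2],[0,0,0]],[35,[0,0,0],[0,0,0]]]'

```text
clock: 27.05
eef_pos: [607.6, 295.8, 44.8]
tcp_rot: [3.142, 0.0, 0.003]
contact_force: [0.3, -0.2, -1.7]
opening: 0.513
```

Emit:
servo_tool --rows '[[35,[0,0,1],[0,0,0]],[35,[0,0,0],[0,0,0]]]'

```text
clock: 27.3
eef_pos: [607.6, 295.8, 44.5]
tcp_rot: [-3.142, -0.0, 0.003]
contact_force: [-2.8, -1.1, 5.6]
opening: 0.516
```

Contact. Releasing and retreating.

Emit:
servo_tool --rows '[[70,[0,0,0],[0,0,0]],[70,[0,0,0],[0,0,0]],[70,[0,0,0],[0,0,0]],[70,[0,0,-40],[0,0,0]],[85,[0,0,-60],[0,0,0]],[85,[0,0,-50],[0,0,0]],[85,[0,0,0],[0,0,0]],[85,[0,0,0],[0,0,0]]]'

```text
clock: 28.3
eef_pos: [607.2, 295.6, 193.3]
tcp_rot: [3.141, 0.0, 0.003]
contact_force: [0.2, 0.9, -0.4]
opening: 0.994
```

Run:
```python
from h import *
n=["wrist","side","scene"]; V=[(grab_frame(k),get_calibration(k)) for k in n]
def crop(im,cc,P,k,s=260):
    u,v=px(P,cc).astype(int); t=cv2.copyMakeBorder(im,150,150,150,150,cv2.BORDER_CONSTANT); return cv2.resize(t[v+150-k:v+150+k,u+150-k:u+150+k],(s,s),interpolation=cv2.INTER_CUBIC)
row=lambda P:np.hstack([crop(*V[0],P,90),crop(*V[1],P,40),crop(*V[2],P,45)])
cv2.imwrite("pics/f.png",np.vstack([row((608,296,40)),row((423,253,40))]))
h=np.hstack([V[1][0],V[2][0]]); cv2.imwrite("pics/f2.png",cv2.resize(h,(800,300),interpolation=cv2.INTER_AREA))
print(sense())
```

```text
{'clock': 28.45, 'qpos': array([4.50847371e-01, 4.66570429e-01, 1.55202165e+00, 3.05662730e-05,
       1.12592727e+00, 2.01901849e+00]), 'qvel': array([ 0.00012077,  0.00158589, -0.00454719, -0.00059857,  0.00145146,
       -0.0004472 ]), 'joint_efforts': array([ 2.70647244e-03, -6.86118650e+01, -3.38965809e+01,  1.78002060e-04,
        4.55742193e-03,  1.49836222e-05]), 'eef_pos': array([606.69495331, 295.37841362, 191.92684042]), 'tcp_rot': array([3.14034916e+00, 2.64953672e-03, 2.61037017e-03]), 'contact_force': array([-0.54650769, -0.40441289,  0.07879845]), 'wrist_torque': array([ 0.00324839, -0.00758073, -0.02059874]), 'opening': 0.9974425976757596}
```

View pics/f.png

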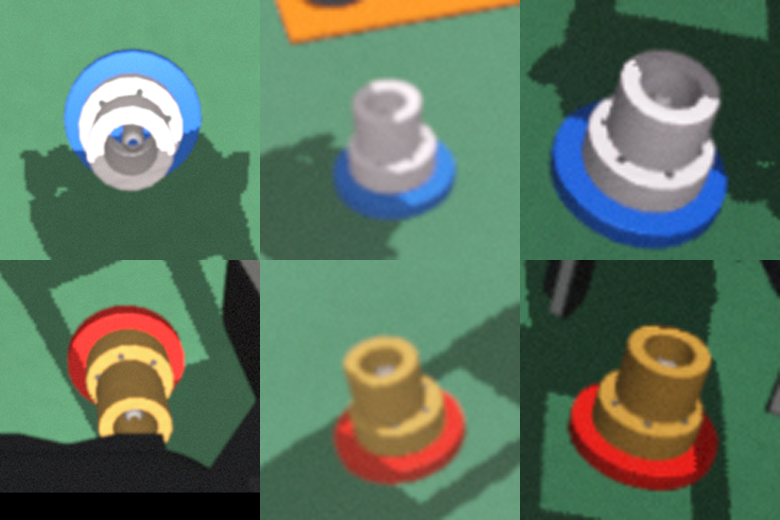

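View pics/f2.png

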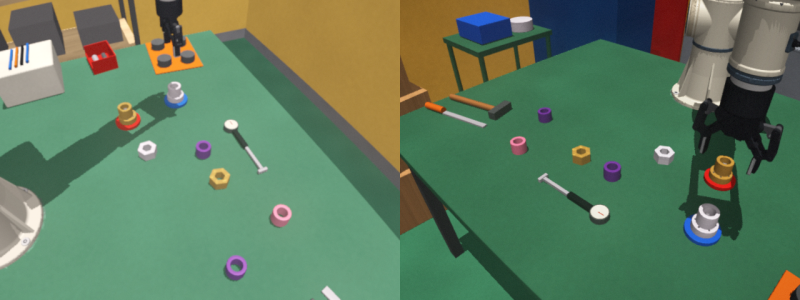

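```bash
python3 -c "
from rig import *; print(sign_off(), sense()['clock'])"
```

```text
the job is handed in; nothing more can be done
the job is handed in; nothing more can be done
```

The job is done and handed in at about 28.5 s of the 99 s. The brass ring and then the brass bushing are on the red stand's post. The aluminium ring and then the aluminium bushing are on the blue stand's post.

**Last checks:** the final wrist, side and scene pictures show both rings flat on their bases and both bushings upright on the rings, over the posts. The gripper is open about 190 mm above the bench, clear of everything, with no measurable contact force. The nuts, the gauge and the pink and purple look-alikes were never touched and appear in the same places as at the start.

**What disagreed:**
- **Network on the wrong part:** it traced a purple bushing as brass, and ranked the pink one above the aluminium one. I chose those two parts by colour.
- **Height readings:** the measured tool height varied by a few mm between grasps. The two bushings met their rings with about 18 N (brass) and 6 N (aluminium), and the aluminium ring grasp read about 12 N, all below the limits.
- **Centring:** the brass bushing looks a few mm off-centre on its ring. It still rests fully on the ring face; I judged that by eye and did not measure it.

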